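Wedge the press board off its rails

ROBOT

A 6-joint arm with a two-finger parallel gripper is mounted at the origin on a cart in front of the work surface, level with it; the furniture and walls round the work are solid. World frame = base frame: x ahead of the robot, y to its left, z up, the work surface at z = 0. Lengths are in mm, angles in rad, forces in N, time in s.
With the tool pointing down it reaches from about 350 to 975 mm from the base axis. Payload 7.1 kg.
Tool frame: the origin (TCP) lies on the front face of the gripper's body, between the roots of the fingers; the fingertips stand 80 mm ahead of it and the grasp point (between the pads) lies 61 mm ahead of it (env.tips_ahead is the distance from the TCP to the fingertips, in mm); z points along the fingers, y is the line along which they close (so a half turn about z gives the same grasp; the last joint's range is limited). The gripper opens to 88 mm and grips with 3 to 60 N. Pads are 20 mm wide; open, the fingers measure 115 mm over their backs; the gripper's body (75 mm by 178 mm) begins 61 mm behind the grasp point.
Start: joints at [1.107, 0.423, 1.63, -0, 1.089, -0.019], TCP at [268.891, 564.184, 302.675] pointing down, gripper open.
Joint ranges: [-3, 3], [-0.9, 2.11], [0.09, 2.58], [-1.31, 4.45], [0.11, 2.69], [-2.54, 2.54]. Speed limits (rad/s): [2.39, 2.39, 3.01, 3.14, 3.14, 3.14].

INTERFACE

Orientations are given as a unit quaternion [x, y, z, w].
In Python, from station import env, set_gripper, viewer, workorder gives the robot as it stands. Calls block until the motion is done:
- env.reach(position, orientation): joint-space move of the TCP to a pose.
- env.move_l(position, rot=None, rate=150, f_stop=None): straight line of the TCP; rot=None keeps the orientation; rate is the mean speed in mm/s. With f_stop (N) it stops when the force on the tool has changed by that much, and returns True; else False.
- env.move_joints(angles): joint-space move.
- set_gripper(opening): finger opening in mm; the grip force is fixed at half the most; returns when the fingers have stopped.
- env.hold(seconds).
- env.ik(position, orientation): joint angles nearest the present ones, or None.
- env.read_state(): the state.
- viewer.camera(name): name is "side" or "top" or "wrist"; returns the picture (400x640x3 uint8, blue, green, red); there is no depth.
- viewer.camera_params(name): a dict with "fx", "fy", "cx", "cy" (pixels), "pose" (4x4, takes a point from camera to world coordinates); the wrist camera has in their place "tool_from_camera" (4x4, takes a point from camera to tool coordinates, whose origin is the TCP and whose axes are the flange's). Camera axes: x right, y up, looking along -z (the intrinsics and any distortion apply to the point x, -y, -z); pixel columns grow to the right and rows downward; lengths in mm; the calibration is good to about 2 mm. A picture is of the moment at which its call begins: read the wrist's pose just before it. camera_params takes no time and is no camera call.
A pose or a line that the arm cannot do raises env.IKError and nothing moves.
- workorder.sign_off(): hands the job in; it is judged then, once.
The state is a dict: "time_s": time; "qpos": joint angles; "dq": joint speeds; "tau": joint torques, N m; "tool_pos": TCP position; "orientation": TCP orientation; "force": force on the tool from outside, world axes, zero at the start; "wrist_torque": the same for the moment, N m; "width": finger opening in mm; "grip_force": force on a finger pad.
Only numpy, scipy, OpenCV 4.12 (cv2) and the standard library are available. Lean on these libraries where they do the work, as an engineer would, in place of code of your own. Each camera call takes 0.05 s, during which the arm holds its last target. There are 200 camera calls.

TASK

Unlock the hinged board of the small gluing press by turning its locking handle a quarter turn clockwise, from across the board to fully off. Then take the wooden wedge and push its thin end straight in under the middle of the board's front edge until the edge just lifts off the rails, by about 4 mm and no further. Finish while still gripping the wedge there, with the board resting on the wedge alone; leave the other things on the table where they are.

Things in the scene. Friction and masses are not known exactly. Their poses are not given: they have to be found in the camera images.
- press: frame of the gluing press, fixed to the table. Origin on the table under the middle of the board's front edge; x points from front edge back to the hinge, y left along the edge, z up. Two wooden rails, 16 mm wide, 12 mm high, run along x under the board's sides (64 to 80 mm from the middle), x = 0 to 205 mm; between them the table is bare. No part is higher than 61 mm
- press_board: plywood board of the press, 192 mm deep (press x 0 to 192), 160 mm wide, 15 mm thick, hinged at the back (origin on the hinge: press x 195, z 27 mm). Lying on the rails its underside is 12 mm, its top 27 mm above the table. It weighs 0.5 to 1 kg and falls back by its own weight
- board_edge (a point): middle of the lower front edge of the press board; its height is 12 mm when the board lies on the rails and rises as the board lifts
- lock_grip (a point): grip of the locking handle, on its vertical axis, 50 mm high (press x 50, y -107 mm, right of the board): a black bar 52 mm long, 12 mm thick, 35 to 61 mm above the table, free at both sides. Under it a parallel steel tongue (28 to 35 mm high, 18 mm wide) reaches 62 mm from the axis one way, 18 mm the other. Site y points along the long tongue; locked, that is press +y, over the board
- lock (a joint): angle of the locking handle, rad: 0 = locked (tongue over the board), 1.57 = off (tongue along the press's +x, beside the board, pointing back). It grows as the handle turns clockwise seen from above. A detent spring of at most 0.06 N m pulls it to the nearer end stop, changing over at 0.785
- wedge: loose wooden wedge 110 mm long, 30 mm wide, 3 mm high at the tip and 27 mm high at the back, sloping evenly on top, flat below; 50 g; bare light wood. It lies on the left or right of the table, upright (flat side down). Origin on its underside at the middle of its length; x points to the tip, z up. Grip it across its 30 mm width near the thick end
- wedge_tip (a point): middle of the lower edge of the wedge's thin tip, 55 mm ahead of the wedge's origin along its x
- sanding_block: bystander: brown cork sanding block 60 x 100 x 31 mm, lying on the other side of the table from the wedge
- wood_block: bystander: upright wooden block 28 x 34 x 49 mm, at the left of the press
- tape_measure: bystander: tape measure standing up, 38 x 88 x 69 mm, at the right of the press
- carpenter_pencil: bystander: flat red pencil 14 x 153 x 8 mm lying on the rear half of the press board; it may stay there as the board lifts

How it is judged (in metres and radians):
On the way:
1. the locking handle is turned off while the board still lies on its rails (value of joint lock above 1.4 rad and height (world z) of board_edge below 0.0132 m), for 0.2 s.
At the end, for the whole second after the job is handed in: handle off (over 1.4 rad); board edge 1.8 to 7 mm above its rest, borne by the wedge (over 0.8 N), not the gripper; wedge flat on the table (5 mm, 0.12 rad), tip inwards, within 30 mm of the middle and 0.25 rad of straight, still, gripped (over 2 N) (value of joint lock above 1.4 rad and height (world z) of board_edge between 0.0138 and 0.019 m and contact force between wedge and press_board above 0.8 N and contact force between the fingers and wedge above 2 N and contact force between each of the arm, the fingers and press_board below 0.3 N and x of wedge_tip in the frame of press above 0.03 m and y of wedge_tip in the frame of press between -0.03 and 0.03 m and angle between the x axis of wedge and the x axis of press, either way round below 0.25 rad and angle between wedge's own z axis and vertical below 0.12 rad and height (world z) of wedge below 0.005 m and linear speed of wedge below 0.01 m/s); the arm keeps its last pose, push and grip.
It fails at once if the board's front edge is prised up more than 12 mm (height (world z) of board_edge above 0.024 m).
It fails at once if a bystander is pushed away by more than 30 mm (distance of any of sanding_block, wood_block, tape_measure, carpenter_pencil from where it was at the start of the episode above 0.03 m).
It also fails if it takes over 64 s, if anything falls off the work surface, if the arm or the gripper's body presses on something with over 40 N, if the wrist force passes 120 N, or if a joint passes its speed limit or range.

## Working session

There is one attempt and no reset: what is moved stays moved. The work goes in short steps, each a Python script; the robot and the scene stay as the last script left them, time stands still between calls to the robot, and variables do not carry over. Pictures are saved under pics/ and viewed, at most 10 in all, crops included, and the job is handed in when it is done.

```bash
mkdir -p pics; ls
python3 - <<'E'
from station import env,viewer
import cv2
for n in("top","side"):
    cv2.imwrite(f"pics/{n}0.png",viewer.camera(n)); p=viewer.camera_params(n); print(n,{k:(v if k!='pose' else v.tolist() if hasattr(v,'tolist') else v) for k,v in p.items()})
print(env.read_state())
print(viewer.camera_params("wrist"))
E
```

```text
pics
top {'fx': 441.5244774981485, 'fy': 441.5244774981485, 'cx': 317.0521276437224, 'cy': 194.01100980975207, 'pose': [[-0.004504150644266183, 0.9908716385761088, -0.13473347205676311, 466.8343088720505], [-0.9999747931401813, -0.0037234879913461837, 0.006045553856323832, -27.304077622243756], [0.00548868939047993, 0.13475730593431706, 0.9908634329644522, 1198.9026959274674], [0.0, 0.0, 0.0, 1.0]]}
side {'fx': 400.23751288422307, 'fy': 400.23751288422307, 'cx': 319.8794003318745, 'cy': 201.38484993839754, 'pose': [[0.9665505029172091, 0.10284087564191989, -0.23495505869781386, 347.35613880903327], [-0.25617930928201954, 0.3430367715049482, -0.9037134141370534, -1025.4408886262593], [-0.0123404540547499, 0.9336752795767194, 0.35790806850510865, 476.3287771960499], [0.0, 0.0, 0.0, 1.0]]}
{'time_s': 0.1, 'qpos': array([ 1.10701539e+00,  4.23767974e-01,  1.63060108e+00,  9.59264405e-07,
        1.08860010e+00, -1.89934846e-02]), 'dq': array([ 0.00121222,  0.0003306 , -0.0022939 ,  0.00089296, -0.00053002,
       -0.00057384]), 'tau': array([ 4.77979938e-05, -5.45614743e+01, -2.74320942e
[... 154 characters left out ...]
0565190e-01,  9.75371992e-01, -6.68193958e-04, -1.64938465e-04]), 'force': array([-0.45735045,  0.12970773, -0.35414173]), 'wrist_torque': array([ 0.03699673, -0.03338854,  0.01602837]), 'grip_force': 0.0, 'width': 87.78422184436481}
{'fx': 331.75821799327247, 'fy': 331.75821799327247, 'cx': 330.29308503753305, 'cy': 206.45204256399785, 'tool_from_camera': array([[-3.42031898e-04,  9.60745054e-01,  2.77432557e-01,
         7.56963326e+01],
       [ 9.99999931e-01,  3.68977813e-04, -4.49180702e-05,
        -1.10878706e-01],
       [-1.45521272e-04,  2.77432523e-01, -9.60745114e-01,
        -8.19288395e+01],
       [ 0.00000000e+00,  0.00000000e+00,  0.00000000e+00,
         1.00000000e+00]])}
```

View pics/top0.png

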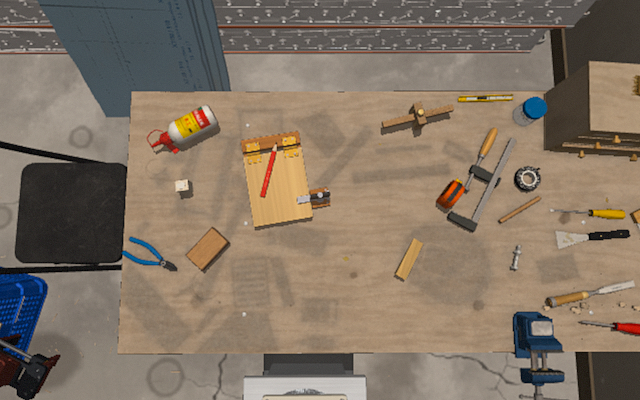

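View pics/side0.png

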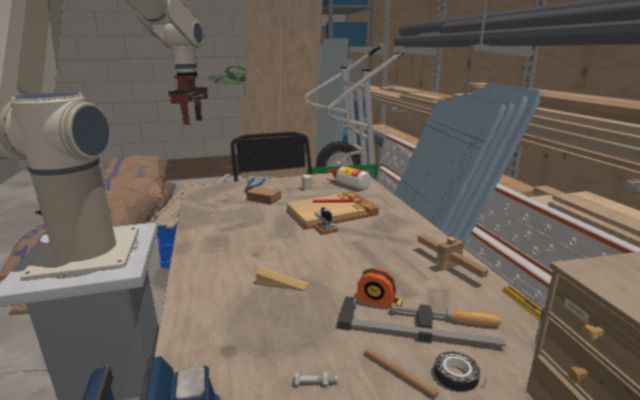

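The top view shows the board (front edge roughly (250,228) to (312,220)), the handle at (318,197), the wedge at (408,259) and the sanding block at (207,249). I'll measure these and take a zoomed crop.

```bash
cat > h.py <<'E'
import numpy as np,cv2
from station import env,set_gripper,viewer,workorder
from scipy.spatial.transform import Rotation as R
def ray(p,T,uv,z):
    d=T[:3,:3]@np.array([(uv[0]-p['cx'])/p['fx'],-(uv[1]-p['cy'])/p['fy'],-1]); o=T[:3,3]
    return o+d*(z-o[2])/d[2]
def top(uv,z):
    p=viewer.camera_params("top"); return ray(p,np.array(p['pose']),uv,z)
def wristT():
    s=env.read_state(); T=np.eye(4); T[:3,:3]=R.from_quat(s['orientation']).as_matrix(); T[:3,3]=s['tool_pos']
    return T@viewer.camera_params("wrist")['tool_from_camera']
def down(yaw):  # tool z down, tool y (closing line) at world angle yaw
    y=np.array([np.cos(yaw),np.sin(yaw),0]); z=np.array([0,0,-1.]); x=np.cross(y,z)
    return R.from_matrix(np.c_[x,y,z]).as_quat()
E
python3 - <<'E'
from h import *
im=cv2.imread("pics/top0.png")
for uv,z in [((250,228),27),((312,220),27),((318,197),61),((408,259),12),((207,249),31)]: print(uv,top(uv,z).round(0))
hsv=cv2.cvtColor(im,cv2.COLOR_BGR2HSV)
print(hsv[259,408],hsv[195,270],hsv[280,350],hsv[249,207])
a=cv2.resize(im[120:290,170:440],None,fx=2.96,fy=2.96,interpolation=cv2.INTER_CUBIC);cv2.imwrite("pics/crop0.png",a)
E
```

```text
(250, 228) [536. 144.  27.]
(312, 220) [557. -21.  27.]
(318, 197) [614. -37.  61.]
(408, 259) [ 453. -276.   12.]
(207, 249) [481. 255.  31.]
[ 18 140 193] [ 17 129 211] [ 15  81 167] [ 15 141 176]
```

View pics/crop0.png

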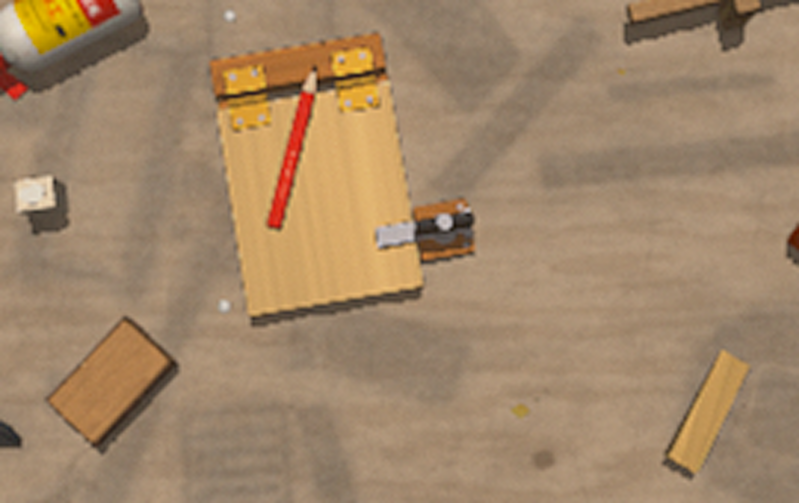

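The crop shows the board top front corners near (250,315) and (422,288), and the handle bar from (415,226) to (472,218). The wedge's dark thick end is at (680,468) and its tip at (735,358). The side view agrees that the thick end faces the robot.

Run:
```python
from h import *
im=cv2.imread("pics/top0.png"); hsv=cv2.cvtColor(im,cv2.COLOR_BGR2HSV)
m=cv2.inRange(hsv,(10,105,140),(25,190,255))
c=lambda u,v:(170+u/2.96,120+v/2.96)
m2=np.zeros_like(m); m2[225:290,380:440]=m[225:290,380:440]
k=max(cv2.findContours(m2,0,1)[0],key=cv2.contourArea); r=cv2.minAreaRect(k); print(cv2.contourArea(k),r)
for q in cv2.boxPoints(r): print('wedge',q, top(q,3).round(), top(q,27).round())
for n,q,z in [('FL',(250,315),27),('FR',(422,288),27),('BL',(222,100),27),('BR',(389,80),27),('grip1',(415,228),61),('grip2',(472,216),61),('tongue',(378,237),35)]:
    print(n,top(c(*q),z).round(0))
print(env.read_state()['time_s'])
```

```text
422.5 ((409.2000732421875, 258.60003662109375), (11.62755298614502, 41.14365005493164), 26.56505012512207)
wedge [394.80005 274.40002] [ 412. -241.    3.] [ 413. -237.   27.]
wedge [413.20007 237.60004] [ 510. -294.    3.] [ 509. -288.   27.]
wedge [423.6001  242.80005] [ 496. -321.    3.] [ 495. -315.   27.]
wedge [405.20007 279.60004] [ 398. -269.    3.] [ 400. -264.   27.]
FL [540. 132.  27.]
FR [564. -22.  27.]
BL [737. 160.  27.]
BR [755.   7.  27.]
grip1 [614. -16.  61.]
grip2 [624. -67.  61.]
tongue [609.  17.  35.]
0.1
```

Run:
```python
from h import *
yaw=0.147
for s in (0,np.pi):
  for y in (yaw+s,yaw+s-1.57): print(s,env.ik([618,-42,122],down(y)).round(2))
# look from over the handle/board front
for s in (0,np.pi): print(env.ik([590,-50,260],down(yaw+s)).round(2))
env.reach([600,-60,260],down(yaw))
T=wristT(); im=viewer.camera("wrist"); np.save("T1.npy",T); cv2.imwrite("pics/w1.png",im)
print(env.read_state()['time_s'], env.read_state()['tool_pos'])
```

```text
0 [-0.09  0.66  1.73 -0.    0.75 -0.23]
0 [-0.09  0.66  1.73 -0.    0.75  1.34]Traceback (most recent call last):
  File "<stdin>", line 4, in <module>
AttributeError: 'NoneType' object has no attribute 'round'
```

Run:
```python
from h import *
env.reach([600,-60,260],down(.147))
T=wristT(); im=viewer.camera("wrist"); np.save("T1.npy",T); cv2.imwrite("pics/w1.png",im)
print(env.read_state()['time_s'], env.read_state()['tool_pos'])
```

```text
2.6583 [600.10536817 -59.14855336 260.05711923]
```

View pics/w1.png

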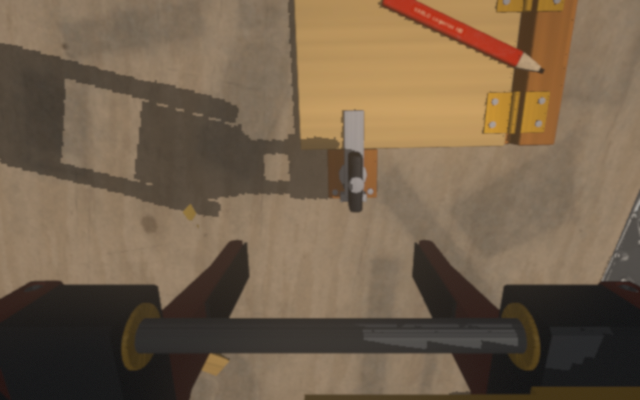

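The wrist view shows the bar from (355,152) to (356,212), the tongue tip at (354,110), the board's front-right top corner at (301,150), the front edge running up to (291,0), and the right edge out to about (505,146).

Run:
```python
from h import *
T=np.load("T1.npy");p=viewer.camera_params("wrist")
P={}
for n,q,z in [('bar1',(354.5,152),61),('bar2',(356,211),61),('tong',(354,110),35),('FR',(300.5,150),27),('F2',(291,3),27),('R2',(505,146),27)]:
    P[n]=ray(p,T,q,z); print(n,P[n].round(1))
f=lambda d:np.arctan2(d[1],d[0])
y1=f(P['F2']-P['FR'])-np.pi/2; y2=f(P['R2']-P['FR']); print('yaw',y1,y2,f(P['bar1']-P['bar2'])-np.pi/2, np.linalg.norm(P['bar1']-P['bar2']))
yaw=(y1+y2)/2; M=np.array([[np.cos(yaw),-np.sin(yaw)],[np.sin(yaw),np.cos(yaw)]])
print('origin',P['FR'][:2]-M@[0,-80],'grip from FR',P['FR'][:2]+M@[50,-27],'bar mid',(P['bar1']+P['bar2'])[:2]/2)
```

```text
bar1 [614.3 -14.2  61. ]
bar2 [624.3 -65.2  61. ]
tong [609.9  19.5  35. ]
FR [566.6 -23.5  27. ]
F2 [543.7  96.9  27. ]
R2 [756.    8.5  27. ]
yaw 0.18805528862967646 0.16734988101331374 0.1936854763209963 51.95164083059094
origin [552.5044299   55.21853073] grip from FR [620.63131215 -41.25803593] bar mid [619.26040078 -39.70765483]
```

Run:
```python
from h import *
c=[619.5,-40.5]; yaw=0.18
env.reach(c+[170],down(yaw)); 
print(env.move_l(c+[119],rate=80,f_stop=8))
set_gripper(0); s=env.read_state(); print(s['width'],s['grip_force'],s['force'],s['time_s'])
q=env.ik(c+[119],down(yaw)).copy()
for a in (.4,.8,1.2,1.56):
    r=env.ik(c+[119],down(yaw-a)); env.move_joints(r); s=env.read_state(); print(a,s['force'].round(1),s['wrist_torque'].round(2),s['grip_force'],s['time_s'])
```

```text
False
11.768458183664663 29.97789055109024 [ 0.47267319 -0.02699698 -0.56855316] 5.0583
0.4 [ 2.3  0.1 -2.8] [ 0.02 -0.4   0.04] 29.989930987358093 5.525
0.8 [ 5.6 -0.8 -5.7] [-0.13 -0.74 -0.01] 29.983859360218048 5.9917
1.2 [ 6.3 -1.2 -5.8] [-0.31 -0.88 -0.03] 29.980255365371704 6.4583
1.56 [ 6.2 -3.2 -6.5] [-0.58 -0.92 -0.09] 29.980040788650513 6.8917
```

Run:
```python
from h import *
set_gripper(88); s=env.read_state(); p=s['tool_pos']
env.move_l([p[0],p[1],240],rate=200)
a=viewer.camera("wrist")
env.reach([440,-275,230],down(-.495-np.pi/2))
np.save("T2.npy",wristT()); b=viewer.camera("wrist"); cv2.imwrite("pics/w2.png",b)
cv2.imwrite("pics/w23.png",cv2.resize(np.vstack([a,b]),(480,600)))
print(env.read_state()['time_s'])
```

```text
10.1167
```

View pics/w23.png

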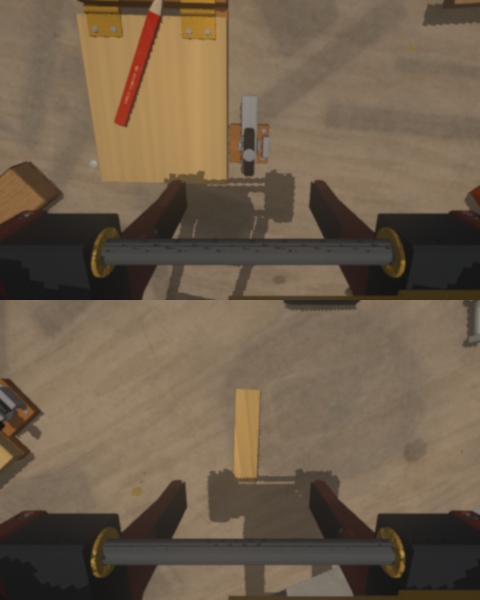

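The top half shows the tongue now parallel to the board's side, so the handle is off. The bottom half shows the wedge from about (235,478) to (260,390), nearly aligned with the tool. I'll measure it and check which end is thick.

```bash
python3 - <<'E'
from h import *
T=np.load("T2.npy");p=viewer.camera_params("wrist"); im=cv2.imread("pics/w2.png"); hsv=cv2.cvtColor(im,cv2.COLOR_BGR2HSV)
m=cv2.inRange(hsv,(10,110,130),(25,200,255)); m[:80]=0;m[260:]=0;m[:,:280]=0;m[:,380:]=0
k=max(cv2.findContours(m,0,1)[0],key=cv2.contourArea); q=cv2.approxPolyDP(k,5,True)[:,0]; print(cv2.contourArea(k),q.tolist())
q=sorted(q.tolist(),key=lambda a:a[1]); far,near=q[:2],q[-2:]
for zf,zn in((3,27),(27,3)):
    F=[ray(p,T,x,zf) for x in far];N=[ray(p,T,x,zn) for x in near]
    f=sum(F)/2;n=sum(N)/2;d=f-n
    print(zf,zn,'far',f.round(1),'near',n.round(1),'len',np.hypot(*d[:2]),'yaw',np.arctan2(d[1],d[0]),'widths',np.linalg.norm(F[0]-F[1]),np.linalg.norm(N[0]-N[1]))
E
python3 - <<'E'
import cv2
im=cv2.imread("pics/side0.png")[250:310,235:330]
cv2.imwrite("pics/s1.png",cv2.resize(im,None,fx=6,fy=6,interpolation=cv2.INTER_CUBIC))
E
```

```text
3657.0 [[316, 118], [311, 230], [317, 237], [340, 236], [346, 120]]
3 27 far [ 501.3 -308.     3. ] near [ 411.  -256.8   27. ] len 103.80085593437504 yaw -0.516239264215871 widths 27.072516233991344 21.148509180190995
27 3 far [ 501.9 -308.3   27. ] near [ 402.8 -252.2    3. ] len 113.81415111991124 yaw -0.5152029961624602 widths 24.968832384136523 22.930321662505467
```

View pics/s1.png

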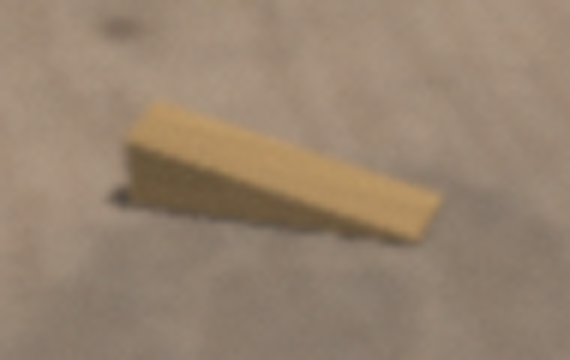

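The thick end faces the robot, and the tip is at about (502.5,-308) with yaw -0.516. Next I grip the wedge and carry it to the front of the press.

Run:
```python
from h import *
w=-.516; tip=np.array([502.5,-308]); g=tip-92*np.array([np.cos(w),np.sin(w)])
env.reach([*g,140],down(w-np.pi/2))
print(env.move_l([*g,85],rate=80,f_stop=6))
set_gripper(0); s=env.read_state(); print(s['width'],s['grip_force'],s['time_s'],s['tool_pos'])
env.move_l([*g,110],rate=100)
y=.18; ux=np.array([np.cos(y),np.sin(y)]); o=np.array([552.5,55.3])
t=o+(-35-92)*ux
env.reach([*t,110],down(y-np.pi/2))
print(env.move_l([*t,85],rate=50,f_stop=6))
s=env.read_state(); print(s['width'],s['grip_force'],s['force'],s['time_s'],s['tool_pos'])
np.save("T3.npy",wristT()); b=viewer.camera("wrist"); cv2.imwrite("pics/w3.png",b)
```

```text
False
29.886918819591628 29.989740550518036 12.3333 [ 422.45920444 -262.57663533   84.99098941]
True
29.90537233274479 29.9992373585701 [-0.52435848 -0.3864736   3.63094219] 14.375 [427.25812103  32.10094887  84.70334497]
```

View pics/w3.png

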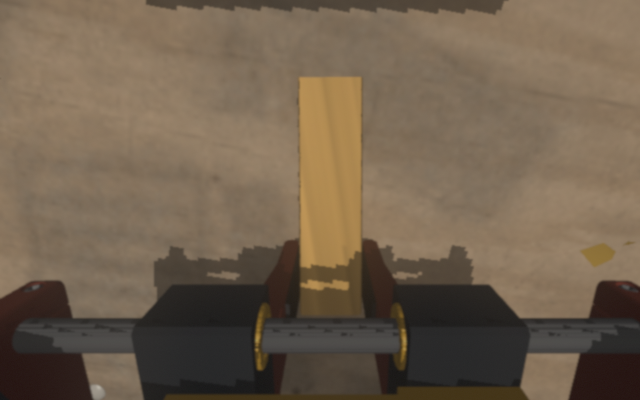

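The wedge is gripped straight. Its tip spans (299..362, 77), pointing at the press with clear table between. Next is a stepped push with a force log.

```bash
cat > push.py <<'E'
from h import *
y=.18; ux=np.array([np.cos(y),np.sin(y)]); o=np.array([552.5,55.3])
def step(px,dz=85):   # grasp (TCP) press-x
    t=o+px*ux; env.move_l([*t,dz],rate=60)
    s=env.read_state(); f=s['force']; r=s['tool_pos']
    print(px,'along',round(float(f[:2]@ux),2),'fz',round(float(f[2]),2),'real',round(float((r[:2]-o)@ux),1),'z',round(r[2],2),s['time_s'])
E
python3 - <<'E'
from push import *
p=viewer.camera_params("wrist"); P=ray(p,np.load("T3.npy"),(330.5,77),3); print('tip',P, 'press',(P[:2]-o)@ux, (P[:2]-o)@[-ux[1],ux[0]])
for x in (-127,-110,-95,-80,-70,-65,-62,-59,-56,-54,-52,-50,-48,-46,-44): step(x)
E
```

```text
tip [517.20899223  47.94002693   3.        ] press -36.03848824694667 -0.9229290138502975
-127 along -0.81 fz 0.99 real -127.2 z 84.75 14.675
-110 along 0.2 fz -0.48 real -109.9 z 84.83 15.1083
-95 along 0.19 fz 0.55 real -94.6 z 84.96 15.5083
-80 along -0.13 fz -0.65 real -79.6 z 85.02 15.9083
-70 along -0.74 fz -0.48 real -69.5 z 85.05 16.225
-65 along 0.27 fz -1.28 real -64.7 z 85.02 16.475
-62 along 0.57 fz -1.09 real -61.9 z 85.01 16.725
-59 along 0.97 fz 0.45 real -58.8 z 85.02 16.975
-56 along -0.93 fz -0.31 real -55.7 z 85.03 17.225
-54 along 0.24 fz -0.54 real -53.9 z 85.01 17.475
-52 along -0.36 fz 0.06 real -51.9 z 84.97 17.725
-50 along -0.93 fz -2.51 real -50.2 z 84.82 17.975
-48 along -2.65 fz -4.04 real -48.7 z 84.67 18.225
-46 along -8.17 fz 1.92 real -48.1 z 84.59 18.475
-44 along -12.72 fz 5.95 real -47.6 z 84.55 18.725
```

Contact came at TCP press x ≈ -50, as predicted. It is sticking a little, so I'll relieve the downward bias and keep pushing in small steps.

Run:
```python
from push import *
step(-44,86); 
for x in (-42,-40,-38): step(x,86)
s=env.read_state(); print(s['grip_force'],s['width'],s['orientation'],down(.18-np.pi/2),s['wrist_torque'])
np.save("T4.npy",wristT()); cv2.imwrite("pics/w4.png",viewer.camera("wrist"))
```

```text
-44 along -5.06 fz -4.98 real -46.0 z 85.32 18.975
-42 along -5.43 fz -5.32 real -43.6 z 85.31 19.225
-40 along -5.04 fz -5.69 real -41.3 z 85.42 19.475
-38 along -5.37 fz -4.71 real -38.9 z 85.57 19.725
29.998615980148315 29.70415088501395 [ 9.95980831e-01  8.95515370e-02 -1.64499948e-03 -3.57149679e-05] [0.99595273 0.08987855 0.         0.        ] [-0.07695169  1.21946082  0.03400525]
```

View pics/w4.png

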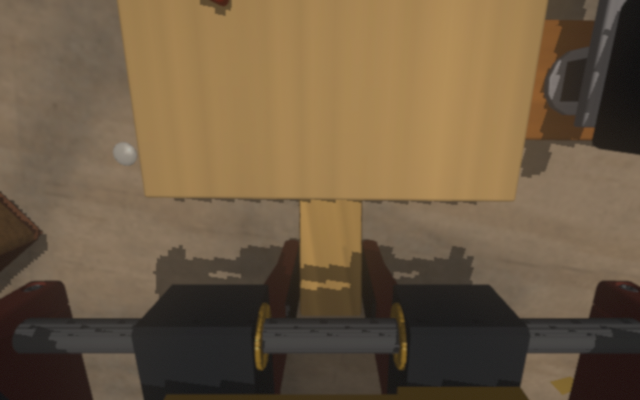

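The board's front edge runs from (146,196) to (517,200), and the wedge is centred at column 331, straight and sliding in freely. I'll finish the push and then settle it onto the table.

Run:
```python
from push import *
for x in (-36,-34,-32): step(x,86)
step(-32,85.4)
env.hold(.5)
step(-32,85.2)
s=env.read_state(); print(s['grip_force'],s['width'],s['wrist_torque'],s['dq'].round(3))
T=wristT(); a=viewer.camera("wrist"); b=viewer.camera("side"); np.save("T5.npy",T)
cv2.imwrite("pics/w5.png",a)
b=cv2.resize(b[175:245,270:400],(640,345),interpolation=cv2.INTER_CUBIC)
cv2.imwrite("pics/f5.png",np.vstack([cv2.resize(a,(384,240)).copy() if 0 else cv2.copyMakeBorder(cv2.resize(a,(384,240)),0,0,0,256,0),b]))
```

```text
-36 along -5.24 fz -4.33 real -36.6 z 85.74 20.025
-34 along -4.68 fz -4.55 real -34.3 z 85.88 20.275
-32 along -4.27 fz -5.17 real -32.0 z 85.98 20.525
-32 along -4.46 fz -5.19 real -32.0 z 85.4 20.775
-32 along -4.22 fz -5.22 real -32.0 z 85.19 21.525
29.99866783618927 29.702870667905056 [-0.09684454  1.05681545 -0.00720596] [-0.001 -0.     0.001  0.     0.001  0.002]
```

View pics/f5.png

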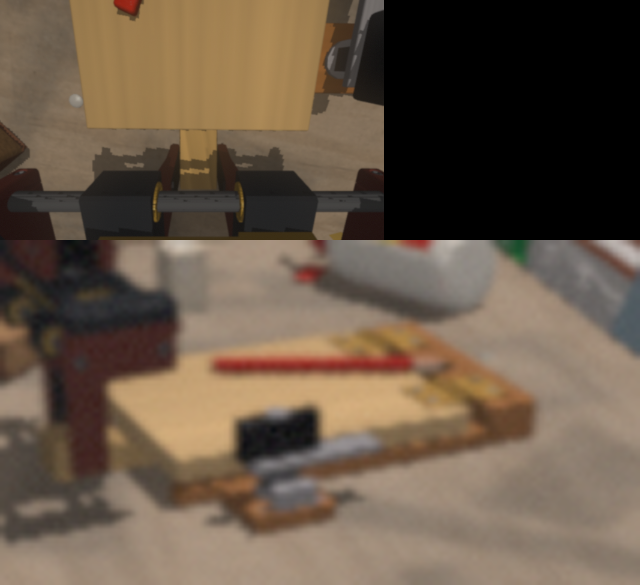

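The handle lies parallel beside the board, and the wedge is under the middle with the front edge raised. As a check on the lift, I'll use the apparent board width.

Run:
```python
from h import *
from scipy.optimize import brentq
p=viewer.camera_params("wrist")
for n in "45":
    T=np.load(f"T{n}.npy"); im=cv2.imread(f"pics/w{n}.png"); hsv=cv2.cvtColor(im,cv2.COLOR_BGR2HSV)
    m=cv2.inRange(hsv,(10,110,130),(25,200,255)); m[250:]=0; m[:,:120]=0; m[:,550:]=0; m[:,525:]=0
    col=lambda u: np.where(m[:,u])[0].max()
    e=np.median([col(u) for u in range(180,290)]),np.median([col(u) for u in range(375,490)])
    r=int(min(e))-8; c=np.where(m[r])[0]; L,Rr=c.min()-.5,c.max()+.5
    h=brentq(lambda z:np.linalg.norm(ray(p,T,(L,r),z)-ray(p,T,(Rr,r),z))-160,0,80)
    print(n,'edge rows',e,'row',r,L,Rr,'top height',h)
```

```text
4 edge rows (np.float64(196.0), np.float64(199.0)) row 188 143.5 516.5 top height 28.501838073673476
5 edge rows (np.float64(213.0), np.float64(216.0)) row 205 143.5 515.5 top height 29.888714684511346
```

Width gives about 2.9 mm lift and wedge geometry about 3.9 mm. I'll nudge 2 mm further in to sit safely mid-band, then hand in.

Run:
```python
from push import *
step(-30,85.2); env.hold(.5); step(-30,85.1)
s=env.read_state(); print(s['grip_force'],s['width'])
print(workorder.sign_off())
```

```text
-30 along -3.72 fz -5.47 real -29.9 z 85.19 21.875
-30 along -3.24 fz -4.99 real -29.9 z 85.13 22.625
29.998615980148315 29.626049278717606
the job is handed in; nothing more can be done
None
```

The job is handed in, with no verdict returned: the handle is off, and the gripped wedge holds the board's front edge up by about 4 mm (estimated from the wedge geometry and a camera check, not measured directly).

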